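# Fill the condiment stand

### The arm

A 6-joint arm with a two-finger parallel gripper is mounted at the origin on the work surface. World frame = base frame: x ahead of the robot, y to its left, z up, the work surface at z = 0. Lengths are in m, angles in rad, forces in N, time in s.
With the tool pointing down it reaches from about 0.275 to 0.825 m from the base axis. Payload 4.9 kg.
Tool frame: the origin (TCP) lies midway between the tips of the shut fingers; the grasp point (between the pads) lies 19 mm behind it (grip_point_offset is the distance from the TCP to the grasp point, in m); z points along the fingers, y is the line along which they close (so a half turn about z gives the same grasp; the last joint's range is limited). The gripper opens to 85 mm and grips with 20 to 120 N. Pads are 22 mm wide; open, the fingers measure 114 mm over their backs; the gripper's body (76 mm by 85 mm) begins 54 mm behind the grasp point. The pads swing forward as they close: fully open they stand 13 mm farther back than shut.
Start: joints at [1.046, 0.326, -0.193, 1.052, 0, 1.437], TCP at [0.21, 0.509, 0.231] pointing down, gripper open.
Joint ranges: [-2.65, 2.65], [-0.97, 1.79], [-1.3, 1.35], [-1.93, 2.1], [-1.47, 1.37], [-3.14, 3.14]. Speed limits (rad/s): [2.57, 2.57, 3.14, 3.14, 3.14, 3.14].

### API

Orientations are given as a rotation vector (axis times angle).
In Python, from cell import * gives the robot as it stands. Calls block until the motion is done:
- movep(position, orientation): joint-space move of the TCP to a pose.
- move_l(position, velocity=0.15, rot=None, until_force=None): straight line of the TCP; rot=None keeps the orientation; velocity is the mean speed in m/s. With until_force (N) it stops when the force on the tool has changed by that much, and returns True; else False.
- set_joints(angles): joint-space move.
- let_go() and grab(newtons=None): open the fingers fully, or close them until they stop; newtons is the grip in N (None keeps the last).
- sleep(seconds).
- ik(position, orientation): joint angles nearest the present ones, or None.
- get_state(): the state.
- grab_frame(name): name is "scene" or "top" or "wrist"; returns a dict with "img" (480x640x3 uint8, red, green, blue), "fx", "fy", "cx", "cy" (pixels), "k1" (the pictures are not rectified: a ray, as slopes to the right and down, at radius r is drawn at 1 + k1 r^2 times it, then the intrinsics apply), "cam_to_world" (4x4, takes a point from camera to world coordinates); the wrist camera has in their place "T_tool_cam" (4x4, takes a point from camera to tool coordinates, whose origin is the TCP and whose axes are the flange's). Camera axes: x right, y down, z forward; pixel columns grow to the right and rows downward; lengths in m; the calibration is good to about 2 mm. A picture is of the moment at which its call begins: read the wrist's pose just before it. There is no depth.
A pose or a line that the arm cannot do raises MotionError and nothing moves.
- sign_off(): hands the job in; it is judged then, once.
Trained networks look in the newest picture that a camera, given by its name, has taken for a name from the list of things; names that differ only in an ending like _2 or _b are one class to them, and where a whole thing is asked for, a point or a joint stands for the part that bears it (a point fixed in the world has none). Each returns a list of dicts, best first, with "score" (0 to 1); they miss things now and then, are a little off and sometimes report something else, mostly with a low value. They report only what shows in the picture. A call takes as long as a camera call. They do not tell look-alikes from the thing itself.
- spot_in(camera, name): "centre" ([column, row] in pixels, amid what is visible of it).
- silhouettes(camera, name): "mask" (480x640 bool, what is visible of it) and "centre" ([column, row] in pixels, amid what is visible of it).
- tip_of(camera, name): "centre" ([column, row] in pixels: a listed point, or the origin of a listed thing).
The state is a dict: "clock": time; "q": joint angles; "joint_velocities": joint speeds; "tau": joint torques, N m; "position": TCP position; "eef_rot": TCP orientation; "contact_force": force on the tool from outside, world axes, zero at the start; "wrist_torque": the same for the moment, N m; "finger_gap": opening from 0.0 (shut) to 1.0 (fully open); "grasp_force": force on a finger pad.
Only numpy, scipy, OpenCV 4.12 (cv2) and the standard library are available. Lean on these libraries where they do the work, as an engineer would, in place of code of your own. Each camera call takes 0.05 s, during which the arm holds its last target. There are 200 camera calls.

### The job

Fill the wooden condiment stand for the table: the square spouted bottle in the square well, the round spouted bottle in the large round well, the dome-topped salt shaker in the small round well and the slim spice tin in the oblong well, each standing upright on the bottom of its well. Set them down, do not drop them or knock them over, and leave the screw-capped bottle, the flat-lidded jar and the big tea tin standing where they are.

Things in the scene. Friction and masses are not known exactly. Their poses are not given: they have to be found in the camera images.
- caddy: Condiment stand: dark wood block 192 x 192 mm, 40 high, does not slide; low bow handles on its +x and -x sides. Origin: centre of underside, z up; turned any way. Four wells, floors 16 mm up. Centres (x,y mm) in its frame: SQUARE (47,47), 70 x 70, sides along x and y; LARGE ROUND (-47,47), 76 across; OBLONG (-47,-47), 84 along x, 58 along y; SMALL ROUND (47,-47), 62 across.
- square_bottle: Oil bottle, green glass, thin steel pouring spout. Square body 46 x 46 mm (sides along its x and y), 85 high; round neck 25-26 across from 102 to 128 mm up (grip here); steel collar 29 across, 128 to 135; spout tip 154 mm up, leaning to +x. Origin: centre of underside, z up. 0.22-0.45 kg. Square well: sides along the well's, any quarter turn.
- round_bottle: Vinegar bottle, same green glass, same thin steel spout. Round body 54 mm across to 78 mm up, rounded shoulder, round neck 25-26 across from 102 to 128 mm up (grip here), steel collar 29 across, 128 to 135, spout tip 154 mm up. Origin: centre of underside, z up. 0.22-0.45 kg. Large round well, turned any way.
- shaker: Salt shaker: slim white ceramic body 42 mm across, 66 high, under a steel dome top with sprinkling holes, 43 across, straight from 66 to 74 mm up and domed to 92. Origin: centre of underside, z up. 0.11-0.23 kg. Grip it about 62 mm up. Small round well, turned any way.
- spice_tin: Slim oblong metal spice tin with brown paper label: 62 mm along its x, 36 along its y, 78 high, small white sprinkler cap 40 x 24 on top reaching 85 mm. Origin: centre of underside, z up. 0.08-0.17 kg. Grip across the 36 mm. Oblong well, long side along the well's long side (the stand's x), either way round.
- capped_bottle: Look-alike, leave alone: bottle of the same green glass with no spout, stouter (62 mm across), broad flat steel screw cap 38 across; 142 mm high. Origin: centre of underside, z up.
- flat_jar: Look-alike, leave alone: squat white ceramic jar 52 mm across with a flat steel lid 56 across, no holes; 80 mm high. Origin: centre of underside, z up.
- tea_tin: Look-alike, leave alone: bigger metal tin with brown paper label and round steel press-in lid 42 mm across; 82 along its x, 52 along its y, 94 high, 100 with the lid. Origin: centre of underside, z up.
Things that resemble listed ones, but are neither listed nor needed, are in the scene too. What is shaped like the shaker but pink or red is not meant.

How it is judged:
By the outcome, as a careful person would: the job done as asked, in the order asked, and still so for the second after the job is handed in, with the robot touching nothing.
It also fails if it takes over 102 s, if anything falls off the work surface, if the arm or the gripper's body presses on something with over 40 N, if the wrist force passes 120 N, or if a joint passes its speed limit or range.

## Working session

There is one attempt and no reset: what is moved stays moved. The work goes in short steps, each a Python script; the robot and the scene stay as the last script left them, time stands still between calls to the robot, and variables do not carry over. Pictures are saved under pics/ and viewed, at most 14 in all, crops included, and the job is handed in when it is done.

```bash
mkdir -p pics; ls; python3 - <<'E'
from cell import *
import cv2,numpy as np
for c in ["scene","top"]:
    f=grab_frame(c); cv2.imwrite(f"pics/{c}0.png",f["img"][:,:,::-1])
    print(c,f["fx"],f["cx"],f["cy"],f["k1"],np.round(f["cam_to_world"],3).tolist())
    for n in ["caddy","square_bottle","round_bottle","shaker","spice_tin","capped_bottle","flat_jar","tea_tin"]:
        print(n,[(np.round(d["centre"]).tolist(),round(d["score"],2)) for d in spot_in(c,n)])
f=grab_frame("wrist");print(np.round(f["T_tool_cam"],3).tolist(),f["fx"]);s=get_state();print(s["clock"],s["eef_rot"],s["position"])
E
```

```text
pics
scene 445.9096741636011 319.45631016512806 245.06234976050158 -0.07610229583275008 [[0.631, 0.513, -0.582, 1.005], [0.776, -0.419, 0.472, -0.46], [-0.001, -0.749, -0.662, 0.684], [0.0, 0.0, 0.0, 1.0]]
caddy [([348.0, 296.0], 0.7)]
square_bottle []
round_bottle [([412.0, 178.0], 0.72)]
shaker [([372.0, 205.0], 0.92), ([368.0, 179.0], 0.89), ([475.0, 226.0], 0.76), ([343.0, 190.0], 0.68)]
spice_tin [([192.0, 292.0], 0.8)]
capped_bottle [([143.0, 345.0], 0.65)]
flat_jar [([216.0, 378.0], 0.61)]
tea_tin [([467.0, 189.0], 0.58)]
top 621.9703086798194 313.77022002512246 236.6276539538594 -0.15019826476309076 [[-0.015, -0.991, 0.136, 0.305], [-1.0, 0.015, -0.0, -0.029], [-0.002, -0.136, -0.991, 1.211], [0.0, 0.0, 0.0, 1.0]]
caddy [([319.0, 185.0], 0.8)]
square_bottle [([184.0, 189.0], 0.63), ([472.0, 167.0], 0.62)]
round_bottle [([127.0, 274.0], 0.9)]
shaker [([208.0, 315.0], 0.87), ([161.0, 315.0], 0.86), ([136.0, 165.0], 0.76), ([208.0, 262.0], 0.73)]
spice_tin [([450.0, 279.0], 0.7)]
capped_bottle [([511.0, 231.0], 0.61)]
flat_jar [([475.0, 167.0], 0.96)]
tea_tin [([93.0, 202.0], 0.79), ([512.0, 229.0], 0.5)]
[[-0.001, -0.951, -0.309, 0.079], [1.0, -0.0, -0.001, 0.001], [0.001, -0.309, 0.951, -0.143], [0.0, 0.0, 0.0, 1.0]] 331.9059343185891
0.95 [6.09968846e-01 3.08179238e+00 2.74378474e-05] [0.20952389 0.50856071 0.23129772]
```

View pics/scene0.png

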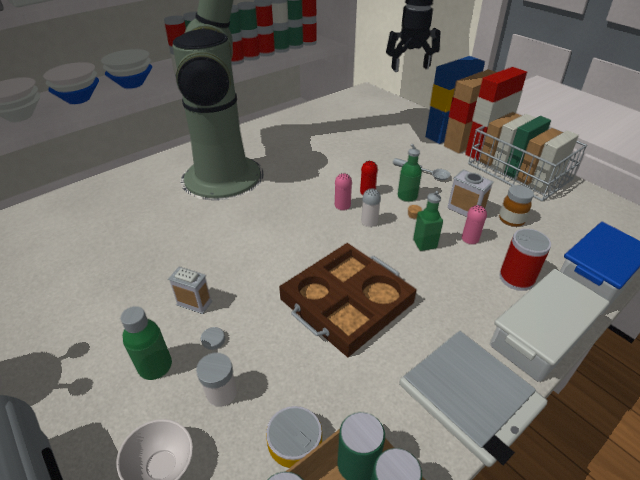

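View pics/top0.png

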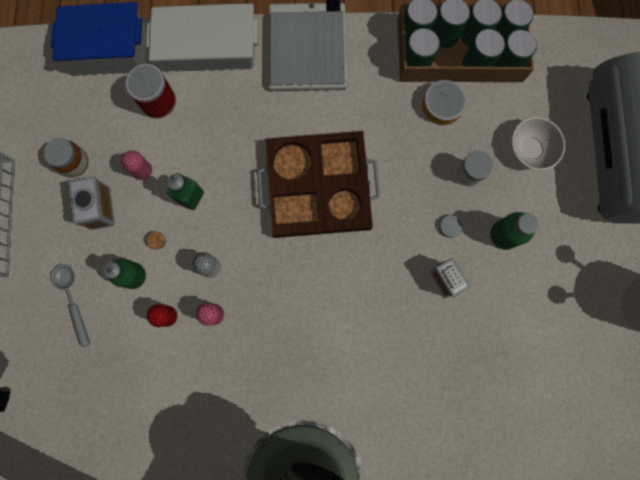

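The top view shows the stand at (319,185), with the large round well upper left, the square upper right, the oblong lower left and the small round lower right. Targets are the square bottle (184,189), round bottle (127,274), white shaker (205,263) and spice tin (450,279). The capped bottle (511,231), jar (475,167) and tea tin (90,202) stay put.

```bash
cat > h.py <<'E'
from cell import *
import cv2,numpy as np
from scipy.spatial.transform import Rotation as R
def pix2w(f,px,z,T=None):
    K=np.array([[f["fx"],0,f["cx"]],[0,f["fy"],f["cy"]],[0,0,1]])
    s=cv2.undistortPoints(np.array(px,float).reshape(-1,1,2),K,np.array([f["k1"],0,0,0])).reshape(-1,2)
    T=f["cam_to_world"] if T is None else T
    T=np.array(T); d=np.c_[s,np.ones(len(s))]@T[:3,:3].T
    return (T[:3,3]+d*((z-T[2,3])/d[:,2])[:,None])[:,:2]
def w2pix(f,P,T=None):
    K=np.array([[f["fx"],0,f["cx"]],[0,f["fy"],f["cy"]],[0,0,1]])
    T=np.linalg.inv(np.array(f["cam_to_world"] if T is None else T))
    return cv2.projectPoints(np.array(P,float).reshape(-1,1,3),cv2.Rodrigues(T[:3,:3])[0],T[:3,3],K,np.array([f["k1"],0,0,0]))[0].reshape(-1,2)
def wrist():
    s=get_state(); f=grab_frame("wrist")
    T=np.eye(4);T[:3,:3]=R.from_rotvec(s["eef_rot"]).as_matrix();T[:3,3]=s["position"]
    return f,T@np.array(f["T_tool_cam"])
def down(a):  # tool down, finger (y) line at world angle a
    y=np.array([np.cos(a),np.sin(a),0]); z=np.array([0,0,-1.]); x=np.cross(y,z)
    return R.from_matrix(np.c_[x,y,z]).as_rotvec()
E
python3 - <<'E'
from h import *
for c in ["scene","top"]:
    f=grab_frame(c)
    for n in ["caddy","square_bottle","round_bottle","shaker","spice_tin","tea_tin"]:
        for d in tip_of(c,n)[:4]: print(c,n,np.round(d["centre"]),round(d["score"],2),np.round(pix2w(f,d["centre"],0)[0],3))
f=grab_frame("top");img=f["img"]
m=max(silhouettes("top","caddy"),key=lambda d:d["score"])["mask"].astype(np.uint8)
m=cv2.morphologyEx(m,cv2.MORPH_OPEN,np.ones((25,25)))
r=cv2.minAreaRect(np.argwhere(m)[:,::-1].astype(np.float32));b=cv2.boxPoints(r);w=pix2w(f,b,0.04)
print(r,np.round(w,3).tolist(),w.mean(0),[np.linalg.norm(w[i]-w[i-1]).round(3) for i in range(4)])
hsv=cv2.cvtColor(img,cv2.COLOR_RGB2HSV)
wm=((hsv[...,2]>90)&(m>0)).astype(np.uint8)
n,l,st,ce=cv2.connectedComponentsWithStats(wm)
for i in range(1,n):
    if st[i,4]>200: print(st[i],np.round(pix2w(f,ce[i],0.016),3))
cv2.imwrite("pics/topc.png",cv2.resize(img[110:350,30:500,::-1],None,fx=1.7,fy=1.7,interpolation=cv2.INTER_CUBIC))
E
```

```text
scene caddy [346. 296.] 0.95 [ 0.561 -0.03 ]
scene square_bottle [424. 248.] 0.94 [0.565 0.208]
scene round_bottle [407. 194.] 0.84 [0.393 0.337]
scene round_bottle [464. 210.] 0.65 [0.531 0.401]
scene shaker [369. 221.] 0.89 [0.41  0.179]
scene shaker [339. 208.] 0.77 [0.323 0.158]
scene shaker [472. 238.] 0.55 [0.614 0.324]
scene tea_tin [465. 209.] 0.9 [0.532 0.405]
top caddy [317. 188.] 0.77 [ 0.569 -0.038]
top caddy [194. 194.] 0.16 [0.56  0.209]
top square_bottle [191. 196.] 0.84 [0.557 0.214]
top round_bottle [132. 279.] 0.9 [0.392 0.33 ]
top shaker [214. 316.] 0.82 [0.318 0.167]
top shaker [213. 271.] 0.78 [0.406 0.168]
top shaker [139. 169.] 0.67 [0.615 0.323]
top shaker [505. 235.] 0.67 [ 0.469 -0.41 ]
top spice_tin [445. 280.] 0.86 [ 0.382 -0.286]
top tea_tin [100. 207.] 0.66 [0.538 0.402]
((318.3029479980469, 183.438232421875), (100.77919006347656, 101.16267395019531), 85.60128784179688) [[0.663, 0.065], [0.676, -0.133], [0.477, -0.142], [0.465, 0.05]] [ 0.57029768 -0.03976163] [np.float64(0.199), np.float64(0.198), np.float64(0.199), np.float64(0.193)]
[322 143  30  32 832] [[ 0.624 -0.077]]
[274 146  31  33 780] [[0.619 0.017]]
[329 192  24  27 480] [[ 0.531 -0.083]]
[275 195  37  29 888] [[0.524 0.011]]
```

View pics/topc.png

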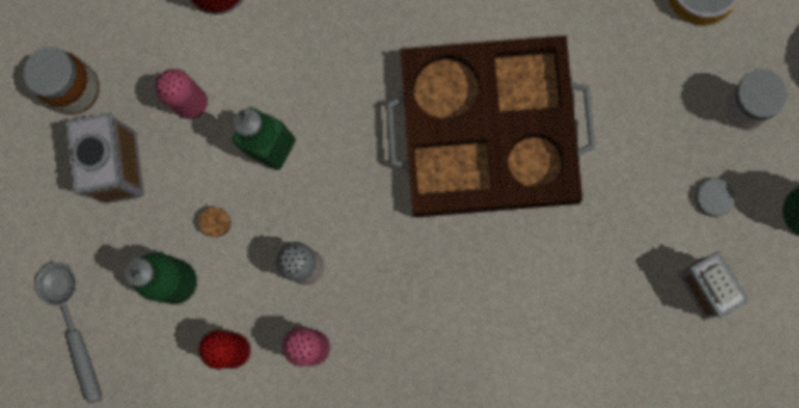

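Crop: the stand is turned about -87°, with square bottle body at (264,140), round bottle at (160,277), shaker at (298,262) and tin at (717,284). Next is a closer look with the wrist camera over the stand and the square bottle.

```bash
cat >> h.py <<'E'
def near(p,a):  # choose a or a+pi: reachable, least last-joint excursion
    c=[]
    for k in (-1,0,1):
        r=down(a+k*np.pi); q=ik(p,r)
        if q is not None: c.append((abs(q[5]),tuple(r)))
    return np.array(min(c)[1])
E
python3 - <<'E'
from h import *
t=get_state()["clock"]
for n,p,z in [("caddy",(0.52,-0.037),0.35),("square_bottle",(0.56,0.21),0.27)]:
    P=[*p,z]; r=near(P,np.arctan2(p[1],p[0])+np.pi/2); movep(P,r)
    f,T=wrist(); cv2.imwrite(f"pics/w_{n}.png",f["img"][:,:,::-1]); print(n,get_state()["q"],get_state()["clock"])
    np.save(f"pics/w_{n}.npy",dict(f=f,T=T),allow_pickle=True)
    for d in tip_of("wrist",n)[:2]: print(np.round(d["centre"]),round(d["score"],2),pix2w(f,d["centre"],0,T))
E
python3 -c "
import cv2,numpy as np
cv2.imwrite('pics/w2.png',np.hstack([cv2.resize(cv2.imread(f'pics/w_{n}.png'),(400,300),interpolation=cv2.INTER_AREA) for n in ('caddy','square_bottle')]))"
```

```text
caddy [-2.11357800e-01  2.22082361e-01 -3.24987394e-02  1.31654020e+00
  1.64471841e-04 -1.41540336e-01] 4.0833
[328. 219.] 0.69 [[ 0.57140078 -0.03626404]]
square_bottle [ 2.33513038e-01  3.95360128e-01  1.04382108e-02  1.18484346e+00
 -5.43313182e-04 -1.23384021e-01] 5.2083
[339. 192.] 0.8 [[0.5508731  0.22271336]]
```

View pics/w2.png

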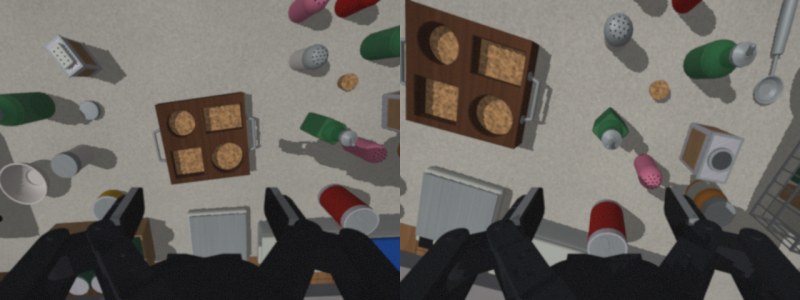

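The stand estimate holds at about (0.570,-0.037). The square bottle shows at (610,130) in the montage. I'll crop it for its yaw.

```bash
python3 - <<'E'
from h import *
D=np.load("pics/w_square_bottle.npy",allow_pickle=True).item();f,T=D["f"],D["T"]
im=cv2.resize(f["img"][140:270,270:410,::-1],None,fx=4,fy=4,interpolation=cv2.INTER_CUBIC)
cv2.imwrite("pics/sq.png",im)
E
```

```text
(no output)
```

View pics/sq.png

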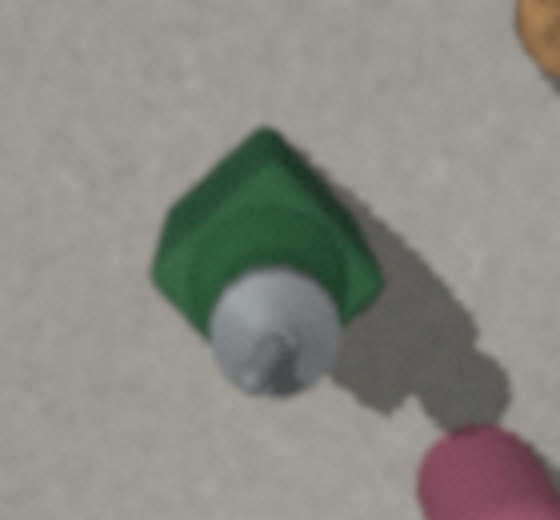

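The crop shows the collar at (276,332), with body corners at (267,127), (155,272) and (382,285). I'll fit a silhouette model to get position and yaw.

```bash
python3 - <<'E'
from h import *
from scipy.optimize import minimize
D=np.load("pics/w_square_bottle.npy",allow_pickle=True).item();f,T=D["f"],D["T"]
hsv=cv2.cvtColor(f["img"],cv2.COLOR_RGB2HSV)
m=((abs(hsv[...,0].astype(int)-70)<25)&(hsv[...,1]>90)).astype(np.uint8); m[:165]=0;m[250:]=0;m[:,:290]=0;m[:,400:]=0
cc=(270+276/4,140+332/4); cv2.circle(m,(round(cc[0]),round(cc[1])),16,1,-1)
c0=pix2w(f,cc,0.135,T)[0]; print("collar",c0,m.sum())
def mask(v):
    x,y,a=v; c,s=np.cos(a),np.sin(a)
    B=np.array([[i*.023,j*.023,z] for i in(-1,1) for j in (-1,1) for z in (0,.08)])
    th=np.linspace(0,6.28,24); C=np.c_[.0145*np.cos(th),.0145*np.sin(th),0*th+.135]
    o=np.zeros((480,640),np.uint8)
    for P in (B,C):
        W=np.c_[x+c*P[:,0]-s*P[:,1],y+s*P[:,0]+c*P[:,1],P[:,2]]
        cv2.fillConvexPoly(o,np.round(cv2.convexHull(w2pix(f,W,T).astype(np.float32))*16).astype(np.int32),1,shift=4)
    return o
cost=lambda v:1-(mask(v)&m).sum()/(mask(v)|m).sum()
best=min((minimize(cost,[*c0,a],method="Nelder-Mead",options=dict(initial_simplex=[[*c0,a],[c0[0]+.008,c0[1],a],[c0[0],c0[1]+.008,a],[*c0,a+.2]])) for a in np.radians([0,22,45,67])),key=lambda r:r.fun)
print(best.x,np.degrees(best.x[2]),best.fun)
E
```

```text
collar [0.55469876 0.21927321] 2174
[ 0.55523538  0.21942178 -0.54919025] -31.466283533297048 0.18116760828625234
```

```bash
python3 - <<'E'
from h import *
D=np.load("pics/w_square_bottle.npy",allow_pickle=True).item();f,T=D["f"],D["T"]
a,b=pix2w(f,[(308.7,208),(365.5,211)],0.08,T);print(a,b,(a+b)/2,np.linalg.norm(a-b),np.degrees(np.arctan2(*(b-a)[::-1]))-45)
print(pix2w(f,(336.7,171.7),0.0,T))
im=cv2.resize(f["img"][140:270,270:410,::-1],None,fx=4,fy=4)
for (x,y,A),col in (((.5552,.2194,-.549),(0,0,255)),((.5548,.2193,-.42),(255,255,0))):
    c,s=np.cos(A),np.sin(A)
    for z in (0,.08):
        P=[[x+c*i-s*j,y+s*i+c*j,z] for i,j in np.array([(-1,-1),(-1,1),(1,1),(1,-1)])*.023]
        cv2.polylines(im,[np.round((w2pix(f,P,T)-[270,140])*4).astype(int)],True,col,1)
cv2.imwrite("pics/sq2.png",im)
E
```

```text
[0.56423629 0.19165745] [0.54678995 0.24741534] [0.55551312 0.21953639] 0.05842360002227029 62.374609835165415
[[0.52799095 0.21084361]]
```

View pics/sq2.png

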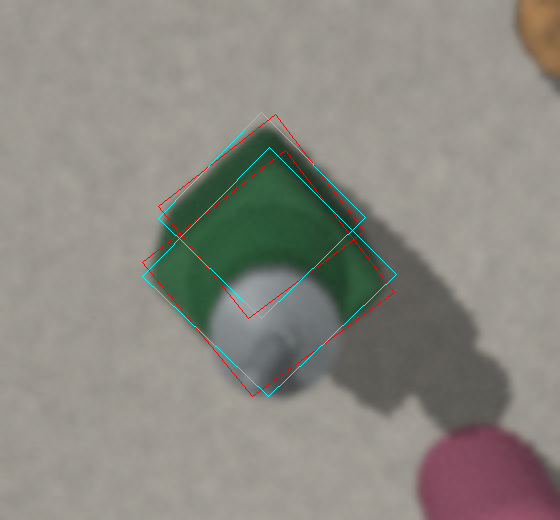

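Yaw is about -27.6° from the shoulder-corner diagonal, with the centre at (0.555,0.2194). Picking and placing the square bottle.

```bash
cat >> h.py <<'E'
CAD=np.array([0.570,-0.037]); CY=np.radians(-86.6)
WELL=dict(sq=(47,47),lr=(-47,47),ob=(-47,-47),sr=(47,-47))
def wellxy(w):
    x,y=np.array(WELL[w])/1000; c,s=np.cos(CY),np.sin(CY); return CAD+[c*x-s*y,s*x+c*y]
def pick(xy,a,z,lift,N,above=0.09):
    r=near([*xy,z],a); movep([*xy,z+above],r); move_l([*xy,z],0.12); grab(N)
    s=get_state(); print("grip gap",s["finger_gap"],s["grasp_force"],s["position"])
    move_l([*xy,z+lift],0.2); s=get_state(); print("lifted",s["finger_gap"],s["contact_force"],s["clock"])
def place(w,a,z,lift,up=0.1):
    p=wellxy(w); r=near([*p,z],a); movep([*p,z+lift],r); move_l([*p,z+0.024],0.15)
    hit=move_l([*p,z+0.010],0.03,until_force=5); s=get_state()
    print("down",hit,s["position"],z+0.016,s["contact_force"])
    let_go(); p2=s["position"]; move_l([p2[0],p2[1],p2[2]+up],0.15); print("clock",get_state()["clock"])
E
python3 - <<'E'
from h import *
g=np.radians(110)
pick((.5552,.2194),g,.094,.10,60)
place("sq",g+np.radians(27.6+3.4),.094,.10)
f,T=wrist(); cv2.imwrite("pics/w3.png",f["img"][:,:,::-1])
f=grab_frame("scene"); cv2.imwrite("pics/s3.png",f["img"][:,:,::-1])
a=cv2.imread("pics/w3.png");cv2.imwrite("pics/m3.png",np.hstack([cv2.resize(a,(400,300),interpolation=3),cv2.resize(f["img"][180:380,240:480,::-1],(360,300))]))
E
```

```text
grip gap 0.3382942647719638 52.5190799865959 [0.55588661 0.218721   0.09471555]
lifted 0.33168004498042647 [-0.13363269  0.12393258 -3.89054667] 7.825
down True [ 0.62092115 -0.08109151  0.11074026] 0.11 [-1.77256246  1.26364515  3.49806979]
clock 11.45
```

View pics/m3.png

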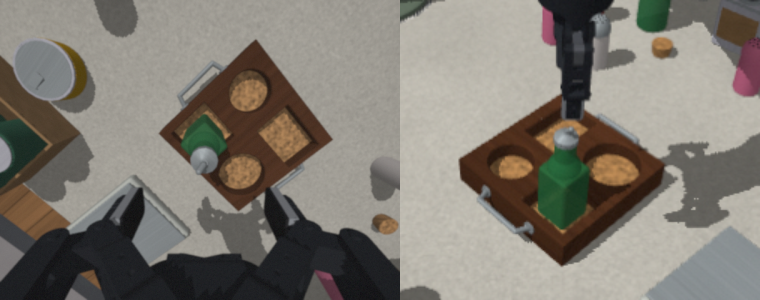

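The square bottle stands in its well (205,140 on the left; 562,180 on the right), upright and aligned. Next I locate the round bottle and shaker with a single wrist view.

```bash
cat >> h.py <<'E'
from scipy.optimize import minimize
RB=[(.027,0),(.027,.078),(.0145,.135),(.0145,.128)]; SH=[(.021,0),(.0215,.074),(.015,.087),(.006,.092)]
def fitdiscs(f,T,m,discs,c0):
    th=np.linspace(0,2*np.pi,24); m=m.astype(np.uint8)
    def mask(v):
        o=np.zeros((480,640),np.uint8)
        for d in zip(discs[:-1],discs[1:]):
            P=np.vstack([np.c_[v[0]+r*np.cos(th),v[1]+r*np.sin(th),0*th+z] for r,z in d])
            cv2.fillConvexPoly(o,np.round(cv2.convexHull(w2pix(f,P,T).astype(np.float32))*16).astype(np.int32),1,shift=4)
        return o
    cost=lambda v:1-(mask(v)&m).sum()/(mask(v)|m).sum()
    c0=np.array(c0);r=minimize(cost,c0,method="Nelder-Mead",options=dict(initial_simplex=[c0,c0+[.015,0],c0+[0,.015]]))
    return r.x,r.fun
E
python3 - <<'E'
from h import *
P=[.40,.25,.27]; movep(P,near(P,np.arctan2(.25,.4)+np.pi/2))
f,T=wrist(); im=f["img"][:,:,::-1].copy()
for n,D,c0 in (("round_bottle",RB,(.392,.333)),("shaker",SH,(.408,.173))):
    for d in silhouettes("wrist",n):
        w=pix2w(f,d["centre"],.05,T)[0]
        if np.linalg.norm(w-c0)<.06:
            print(n,d["score"],w,fitdiscs(f,T,d["mask"],D,w)); im[d["mask"]]=im[d["mask"]]//2+np.array([128,0,0],np.uint8)
    for d in tip_of("wrist",n): print(" tip",d["score"],pix2w(f,d["centre"],0,T)[0])
cv2.imwrite("pics/w4.png",im);print(get_state()["clock"])
E
```

```text
round_bottle 0.56 [0.40330452 0.33643349] (array([0.39869742, 0.33085529]), np.float64(0.0698383653552912))
 tip 0.81 [0.39786425 0.32906101]
shaker 0.63 [0.41347156 0.17554209] (array([0.41369936, 0.17658388]), np.float64(0.0425299890948746))
 tip 0.97 [0.31863803 0.25924634]
 tip 0.92 [0.41617817 0.17593141]
 tip 0.92 [0.32056875 0.17342042]
 tip 0.61 [0.61190933 0.31577449]
 tip 0.36 [ 0.57236697 -0.03785702]
13.2917
```

View pics/w4.png

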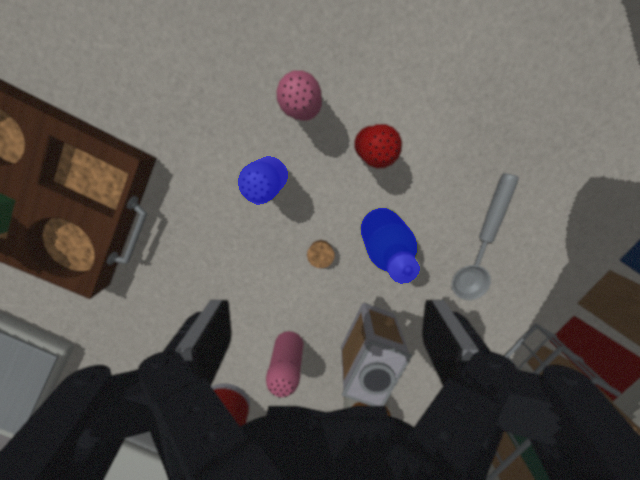

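Blue overlays match the round bottle (390,245) and the white shaker (263,180). The fits are (0.3985,0.3305) and (0.4137,0.1765).

```bash
python3 - <<'E'
from h import *
pick((.3985,.3305),np.radians(130),.094,.12,60)
place("lr",np.radians(50),.094,.12)
pick((.4137,.1765),np.radians(102),.040,.12,40,above=.12)
place("sr",np.radians(93),.040,.12,up=.13)
P=[.385,-.287,.23]; movep(P,near(P,np.arctan2(P[1],P[0])+np.pi/2))
f,T=wrist(); np.save("pics/tin.npy",dict(f=f,T=T),allow_pickle=True)
print([(d["score"],pix2w(f,d["centre"],0,T)) for d in tip_of("wrist","spice_tin")])
a=f["img"][:,:,::-1]; f=grab_frame("scene"); 
cv2.imwrite("pics/m5.png",np.hstack([cv2.resize(a,(400,300),interpolation=3),cv2.resize(f["img"][180:380,240:480,::-1],(360,300))]))
E
```

```text
grip gap 0.36361286204282034 49.34593302954454 [0.39864006 0.33082968 0.09458973]
lifted 0.3172515298350677 [ 0.45651972 -0.43856471 -4.15320283] 16.0417
down True [0.61575568 0.01249421 0.11375833] 0.11 [-0.16129295 -0.55254496  3.94495475]
clock 20.0167
grip gap 0.48583841089231283 39.983886550180614 [0.41414427 0.17653138 0.04052886]
lifted 0.4829696229994423 [-0.25064555  0.35939914 -1.50482146] 23.4333
down True [ 0.52723027 -0.08713805  0.05650385] 0.056 [-1.32911559  0.20526448  6.78772707]
clock 27.225
[(0.57, array([[ 0.38445496, -0.28497963]])), (0.47, array([[ 0.56870455, -0.04142023]]))]
```

View pics/m5.png

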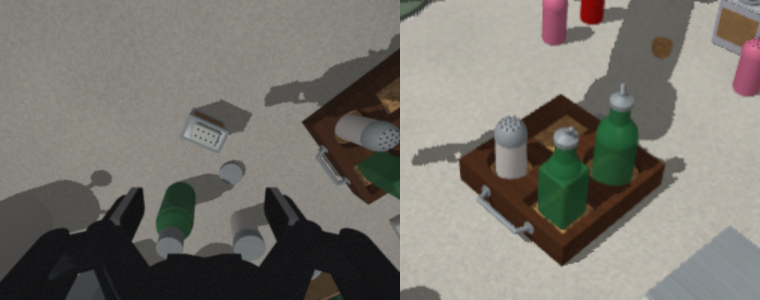

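All three stand in their wells. The tin is at (205,130) in the wrist view, so I'll crop it for its yaw.

```bash
python3 - <<'E'
from h import *
D=np.load("pics/tin.npy",allow_pickle=True).item();f=D["f"]
cv2.imwrite("pics/tin.png",cv2.resize(f["img"][160:260,270:390,::-1],None,fx=5,fy=5,interpolation=cv2.INTER_CUBIC))
E
```

```text
(no output)
```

View pics/tin.png

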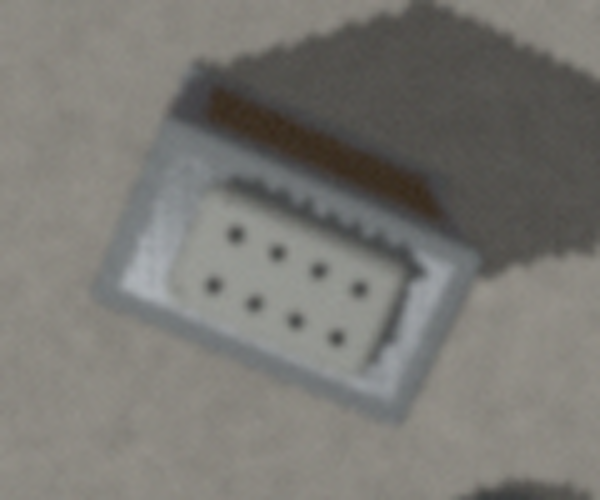

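Corners of the top face in the crop: (165,122), (482,258), (402,420), (98,290).

```bash
python3 - <<'E'
import h
from h import *
D=np.load("pics/tin.npy",allow_pickle=True).item();f,T=D["f"],D["T"]
W=pix2w(f,np.array([(165,122),(482,258),(402,420),(98,290)])/5+[270,160],.078,T)
c=W.mean(0); v=(W[1]-W[0])+(W[2]-W[3]); yaw=np.arctan2(v[1],v[0])
print(c,np.degrees(yaw),[np.linalg.norm(W[i]-W[i-1]).round(3) for i in range(4)])
WELL["ob"]=(-47,-49)
pick(c,yaw+np.pi/2,.038,.12,40)
place("ob",CY+np.pi/2,.038,.12,up=.15)
f=grab_frame("scene");a=grab_frame("top")
cv2.imwrite("pics/m6.png",np.hstack([cv2.resize(a["img"][110:260,230:400,::-1],(340,300)),cv2.resize(f["img"][160:400,180:500,::-1],(440,330))[:300]]))
cv2.imwrite("pics/s6.png",f["img"][:,:,::-1])
E
```

```text
[ 0.38170675 -0.28149182] 29.557156045417557 [np.float64(0.033), np.float64(0.062), np.float64(0.034), np.float64(0.062)]
grip gap 0.4221511654400119 42.62836933135986 [ 0.3819459  -0.2817443   0.03843338]
lifted 0.4162159188216353 [ 0.49428095  0.47657656 -1.94786574] 31.5833
down True [0.51917883 0.00686202 0.0540803 ] 0.054 [-0.12121232 -0.48722578  4.05940446]
clock 36.7333
```

View pics/m6.png

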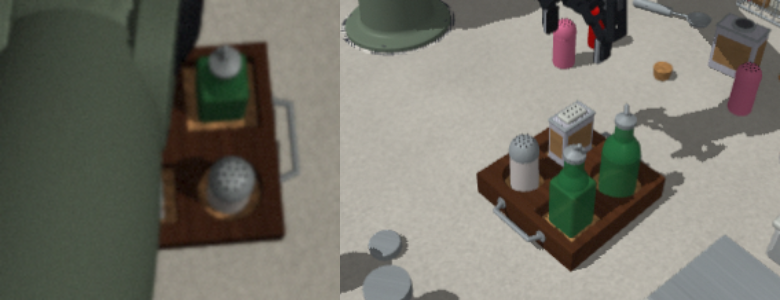

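All four show in their wells in the scene view, with the tin at (572,130). I'll back the arm off for a last look from above.

```bash
python3 - <<'E'
from h import *
P=[.3,.45,.3]; movep(P,near(P,np.arctan2(.45,.3)+np.pi/2))
a=grab_frame("top"); cv2.imwrite("pics/top7.png",cv2.resize(a["img"][90:300,50:550,::-1],None,fx=1.6,fy=1.6)); print(get_state()["clock"])
E
```

```text
38.7083
```

View pics/top7.png

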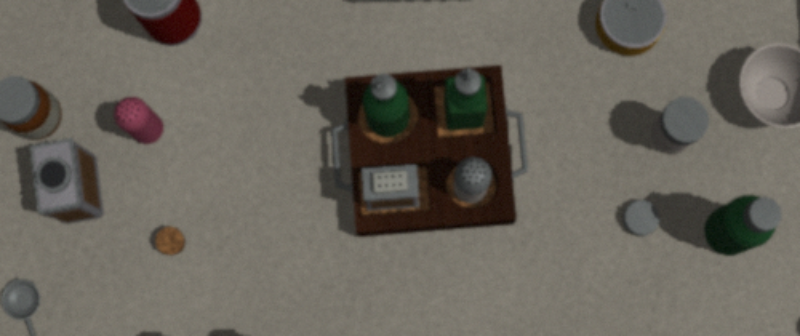

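The top view shows all four seated upright: round bottle (386,105), square bottle (466,98), tin (390,185) and shaker (470,180). The look-alikes haven't moved.

```bash
python3 -c "
from cell import *
print(sign_off())"
```

```text
the job is handed in; nothing more can be done
None
```

The job is handed in at about 39 s on the robot's clock: the last pictures show all four items upright in their wells, set down in the order asked, and the three look-alikes where they were.

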